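# Bring the teal pot's carriage forward past an unmarked catch

## Task

Pull the carriage that carries the teal pot forward along its track, towards the robot, until it is fully home against the front buffer, then let go of it. Its red-knobbed catch may or may not be holding it, and nothing but a gentle pull shows which: if the carriage will not come, shift the catch to its other end and pull again. Do not jerk or slam the carriage, and leave the black pot's carriage where it is.

Things in the scene. Friction and masses are not known exactly. Their poses are not given: they have to be found in the camera images.
- handle_teal (a point): Centre of the yellow grip (26 x 26 x 44 mm tall) on a post at the front end of the teal pot's carriage, 145 mm above the bench; it moves with the carriage. Axes are the track's: x along it away from the robot, y to the left, z up. Pot: 110 mm behind the grip, 94 mm wide, rim 135 mm up, seedling to 180 mm. Track 360 x 150 mm, 42 mm high; carriage 200 x 124 mm, top 50 mm up.
- carriage_teal (a joint): How far the teal pot's carriage has been pulled forward (towards the robot, along the track's -x), m. 0 = parked at the rear, as at every start; 0.14 = against the front buffer. About 2 N of friction; it stays where it is left. If the catch holds it, it comes about 4 mm and stops solidly.
- catch_teal (a point): Centre of the catch's red knob (22 x 22 x 40 mm tall), 85 mm up, on the right (-y) of the teal pot's track, 120 mm from its centre line; track's axes. Starts pushed in (within 3 mm); slides 30 mm to -y until fully out, 2 N friction, stays put. One end holds the parked carriage, the other frees it; which is which varies and does not show. Shift it only while the carriage is parked.
- handle_black (a point): Centre of the same yellow grip on the other, equal track, whose carriage carries a black pot. To be left where it is.

How it is judged:
At the end, for the whole second after the job is handed in: The teal pot's carriage rests within 15 mm of the front buffer (joint above 0.125 m), let go and still, and the black pot's carriage is within 20 mm of where it began. The catch may be left at either end (value of joint carriage_teal above 0.125 m and velocity of joint carriage_teal below 0.01 m/s and distance of handle_black from where it was at the start of the episode below 0.02 m); the robot touches nothing.
It fails at once if the teal pot's carriage is jerked or slammed (faster than 0.5 m/s) (velocity of joint carriage_teal above 0.5 m/s).
It fails at once if the black pot's carriage is shifted by more than 20 mm (distance of handle_black from where it was at the start of the episode above 0.02 m).
It also fails if it takes over 56 s, if anything falls off the work surface, if the arm or the gripper's body presses on something with over 40 N, if the wrist force passes 120 N, or if a joint passes its speed limit or range.

## Robot

A 6-joint arm with a two-finger parallel gripper is mounted at the origin on the work surface. World frame = base frame: x ahead of the robot, y to its left, z up, the work surface at z = 0. Lengths are in m, angles in rad, forces in N, time in s.
With the tool pointing down it reaches from about 0.35 to 0.975 m from the base axis. Payload 4.9 kg.
Tool frame: the origin (TCP) lies at the very end of the fingers, on their centre line; the grasp point (between the pads) lies 19 mm behind it (grasp_offset is the distance from the TCP to the grasp point, in m); x points along the fingers, y is the direction in which the jaws open and shut, and the axes are right-handed (so a half turn about x gives the same grasp; the last joint's range is limited). The gripper opens to 85 mm and grips with 20 to 120 N. Pads are 22 mm wide; open, the fingers measure 114 mm over their backs; the gripper's body (76 mm by 85 mm) begins 54 mm behind the grasp point. The pads swing forward as they close: fully open they stand 13 mm farther back than shut.
Start: joints at [1.098, 0.053, 1.613, -0, 1.476, -0.119], TCP at [0.217, 0.586, 0.231] pointing down, gripper open.
Joint ranges: [-3.01, 3.01], [-1.01, 2.22], [0.06, 2.58], [-1.02, 4.17], [0.09, 2.62], [-3.14, 3.14]. Speed limits (rad/s): [2.57, 2.57, 3.14, 3.14, 3.14, 3.14].

## Interface

Orientations are given as a rotation vector (axis times angle).
In Python, from station import get_obs, get_image, camera_model, finish_job, grasp_offset gives the robot as it stands.
- The arm moves only by the shell command python3 -m crank 'ROWS' [OPENING] [FORCE]. ROWS is JSON, a list that holds one entry, the list of rows, each a list of 4 numbers: the shift along the world's x, y, z in m, then the turn about the world's z in degrees. In form: [[[dx, dy, dz, turn], ...]]. A call has 1 to 5 rows; each row is the pose to reach, as a shift and turn from the pose commanded when the call began; what a row does not reach only later rows make up. A row lasts 1/12 s, in which the tool goes at most 41.7 mm and 7.16 degrees, less where a joint would pass 70% of its speed; a pose out of reach is approached as far as the arm can. A call with a gripper value outside its range is refused whole. OPENING is the opening, from 0 (shut) to 1 (fully open), set as the call begins (- or left out, the last holds). The fingers move at their own pace and stop on an object; FORCE is the grip in N (left out, the last holds). Time passes only in rows, so rows that repeat a pose let the fingers close. It gives the time, the measured TCP pose, the force and the opening at its end, in the units of the state.
- get_obs(): the state, without advancing time (a new reading comes with each control period).
- get_image(name): name is "scene" or "top" or "wrist"; returns (picture, depth): 384x512x3 uint8, red, green, blue; 384x512 float32, m along the optical axis (not along the pixel's ray), 0 where there is no reading.
- camera_model(name): a dict with "fx", "fy", "cx", "cy" (pixels), "xyz" and "attitude" of the camera in the world. Camera axes: x right, y down, z forward; pixel columns grow to the right and rows downward; lengths in m; the calibration is good to about 2 mm. A picture is of the moment at which its call begins: read the wrist's pose just before it. camera_model takes no time and is no camera call; for the wrist camera it gives the pose at the moment of the call.
- finish_job(): hands the job in, once; it reports no verdict.
The state is a dict: "t": time; "q": joint angles; "dq": joint speeds; "effort": joint torques, N m; "tool_pos": TCP position; "tool_rot": TCP orientation; "contact_force": force on the tool from outside, world axes, zero at the start; "wrist_torque": the same for the moment, N m; "opening": finger opening in m.
Only numpy, scipy, OpenCV 4.12 (cv2) and the standard library are available. Lean on these libraries where they do the work, as an engineer would, in place of code of your own. Each camera call takes 0.05 s, during which the arm holds its last target.

## Working session

There is one attempt and no reset: what is moved stays moved. The work goes in short steps, Python scripts to look and compute and a shell command to move; the robot and the scene stay as the last step left them, time stands still between calls to the robot, and variables do not carry over. Pictures are saved under pics/ and viewed, and the job is handed in when it is done.

```bash
ls; mkdir -p pics; cat > h.py <<'E'
import numpy as np,cv2
from station import *
from scipy.spatial.transform import Rotation as R
def grab(n,f):
    m=camera_model(n); im,d=get_image(n)
    cv2.imwrite('pics/'+f+'.png',im[:,:,::-1]); np.savez('pics/'+f+'.npz',im=im,d=d)
    return m,im,d
def world(m,d):
    h,w=d.shape; u,v=np.meshgrid(np.arange(w),np.arange(h))
    p=np.stack([(u-m['cx'])/m['fx']*d,(v-m['cy'])/m['fy']*d,d],-1)
    A=np.array(m['attitude'])
    A=R.from_rotvec(A).as_matrix() if A.shape==(3,) else (A if A.shape==(3,3) else R.from_quat(A).as_matrix())
    P=p@A.T+np.array(m['xyz']); P[d==0]=np.nan
    return P
E
python3 - <<'E'
from h import *
print(get_obs()); print(grasp_offset)
for n in('scene','top'):
    m,im,d=grab(n,n+'0'); print(m); P=world(m,d)
    hsv=cv2.cvtColor(im,cv2.COLOR_RGB2HSV)
    for name,lo,hi in(('yellow',(20,120,80),(35,255,255)),('red',(0,150,70),(8,255,255)),('red2',(172,150,70),(180,255,255)),('teal',(80,100,40),(100,255,255))):
        k=cv2.inRange(hsv,lo,hi); c,l,s,ce=cv2.connectedComponentsWithStats(k)
        for i in range(1,c):
            if s[i,4]>15:
                q=P[l==i]; print(n,name,s[i],np.nanmedian(q,0).round(3),np.nanpercentile(q,3,0).round(3),np.nanpercentile(q,97,0).round(3))
E
```

```text
pics
{'t': 0.0, 'q': array([ 1.09804427e+00,  5.33863794e-02,  1.61428600e+00,  1.88914890e-05,
        1.47598536e+00, -1.18986216e-01]), 'dq': array([-2.03268161e-03,  1.40492171e-03,  1.78518546e-05, -1.51809078e-03,
       -4.58837885e-04,  8.85072662e-04]), 'effort': array([-2.19145863e-03, -3.93681943e+01, -3.70172060e+01, -3.12323000e-04,
        6.98476390e-03,  2.59572055e-06]), 'tool_pos': array([0.21622502, 0.5857501 , 0.23004949]), 'tool_rot': array([ 0.27605601,  1.55353439, -0.27916381]), 'contact_force': array([0.15557999, 0.30104503, 0.74739842]), 'wrist_torque': array([-0.0248732 ,  0.00039861, -0.00642464]), 'opening': 0.08556006940265991}
0.0187
{'fx': 352.0783792164487, 'fy': 352.0783792164487, 'cx': 255.6072807703042, 'cy': 190.1642038782782, 'xyz': array([0.73250025, 0.36433781, 0.6154823 ]), 'attitude': array([-0.29764543, -2.86320056,  1.01588705])}
scene yellow [ 121    0   68   93 3978] [ 0.797 -0.545  0.128] [ 0.728 -0.668  0.018] [ 0.867 -0.525  0.182]
scene yellow [242 115  15  25 301] [ 0.622 -0.159  0.158] [ 0.609 -0.178  0.13 ] [ 0.634 -0.155  0.169]
s
[... 884 characters left out ...]
-0.21920393])}
top yellow [ 458   72   54   77 2968] [ 0.776 -0.543  0.116] [ 0.722 -0.575  0.018] [ 0.828 -0.527  0.181]
top yellow [119 166  17  16 178] [0.632 0.202 0.167] [0.619 0.191 0.155] [0.643 0.214 0.17 ]
top yellow [312 173  15  16 201] [ 0.618 -0.169  0.167] [ 0.607 -0.181  0.141] [ 0.631 -0.158  0.17 ]
top red [368 186  16  13 145] [ 0.605 -0.297  0.104] [ 0.595 -0.31   0.076] [ 0.616 -0.289  0.109]
top red [181 203  13  13 129] [0.568 0.093 0.105] [0.558 0.082 0.028] [0.579 0.109 0.109]
top red [ 415  324   59   60 2763] [ 0.275 -0.441  0.034] [ 0.216 -0.502  0.009] [ 0.323 -0.4    0.114]
top teal [121 101  46  48 383] [0.71  0.16  0.134] [0.694 0.136 0.081] [0.785 0.223 0.139]
```

View pics/scene0.png

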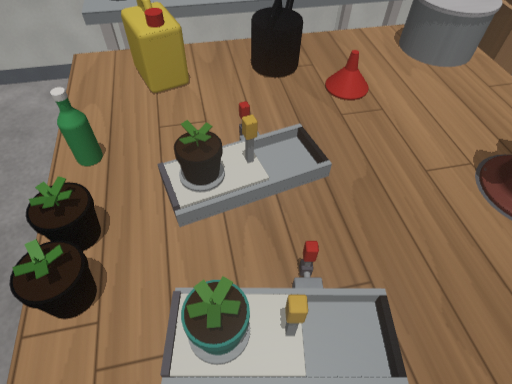

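View pics/top0.png

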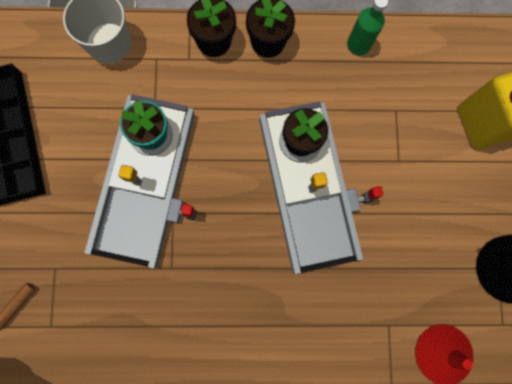

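```bash
python3 - <<'E'
from h import *
o=get_obs(); print(R.from_rotvec(o['tool_rot']).as_matrix().round(3))
# yaw: edges of track from top depth
z=np.load('pics/top0.npz'); m=camera_model('top'); P=world(m,z['d'])
for x0,y0,y1,x1 in((0.5,0.02,0.35,1.0),(0.5,-0.35,-0.05,1.0)):
    for zl,zh in((0.037,0.046),(0.0465,0.054),(0.155,0.175)):
        k=(P[...,2]>zl)&(P[...,2]<zh)&(P[...,1]>y0)&(P[...,1]<y1)&(P[...,0]>x0)&(P[...,0]<x1)
        if k.sum()>10:
            r=cv2.minAreaRect(P[k][:,:2].astype(np.float32)*1000); print(zl,k.sum(),r)
E
```

```text
[[-0.001  0.346  0.938]
 [-0.002  0.938 -0.346]
 [-1.    -0.002 -0.   ]]
0.037 1774 ((735.4327392578125, 216.61277770996094), (332.78729248046875, 488.6083068847656), 82.4665298461914)
0.0465 2699 ((772.6947021484375, 167.13510131835938), (483.869140625, 323.7746276855469), 5.784547805786133)
0.155 770 ((697.3829345703125, 190.50570678710938), (67.33597564697266, 157.55906677246094), 79.83740997314453)
0.037 1696 ((745.5602416992188, -188.30111694335938), (488.51611328125, 269.3544006347656), 0.01883760839700699)
0.0465 2653 ((745.5767822265625, -201.61627197265625), (478.605712890625, 274.28814697265625), 3.6709158420562744)
0.155 709 ((806.0634765625, -196.99473571777344), (103.26139831542969, 400.8563537597656), 71.09622192382812)
```

The top view shows the teal pot at (145,122), its grip at (127,173) and the catch knob at (188,210). The black pot's track is to the right, with its grip at (319,180). Next I need the teal track's yaw.

```bash
python3 - <<'E'
from h import *
z=np.load('pics/top0.npz'); m=camera_model('top'); d=z['d']; im=z['im']
A=R.from_rotvec(m['attitude']).as_matrix()
def px(u,v,h):
    r=A@np.array([(u-m['cx'])/m['fx'],(v-m['cy'])/m['fy'],1]); return m['xyz']+r*(h-m['xyz'][2])/r[2]
fl,fr,rl,rr=[px(*c,0.042) for c in((88,252),(155,265),(131,97),(192,110))]
for a,b in((fl,rl),(fr,rr)): print('yaw',np.degrees(np.arctan2(*(b-a)[1::-1])),np.linalg.norm(b-a))
print('front yaw',np.degrees(np.arctan2(*(fl-fr)[1::-1]))-90,np.linalg.norm(fl-fr)); print(fl,fr,rl,rr)
# yaw by minarea of teal track: points above 0.02 in polygon near
P=world(m,d)
k=((P[...,2]>0.02)&(P[...,2]<0.06)).astype(np.uint8)
c,l,s,ce=cv2.connectedComponentsWithStats(k)
for i in range(1,c):
    if s[i,4]>1000: print(s[i],cv2.minAreaRect(P[l==i][:,:2].astype(np.float32)*1000))
for n,(u0,v0,u1,v1),lo,hi in(('g',(110,155,150,190),.155,.18),('k',(170,195,205,225),.09,.12),('rim',(115,95,172,152),.128,.14)):
    Q=P[v0:v1,u0:u1].reshape(-1,3); Q=Q[(Q[:,2]>lo)&(Q[:,2]<hi)]; print(n,len(Q),Q.min(0),Q.max(0),((Q.min(0)+Q.max(0))/2).round(4),cv2.minAreaRect(Q[:,:2].astype(np.float32)*1000))
big=cv2.resize(im[80:280,60:220,::-1],None,fx=3,fy=3,interpolation=cv2.INTER_CUBIC);cv2.imwrite('pics/topcrop.png',big)
E
```

```text
yaw -12.279168862180695 0.3539422662930889
yaw -11.607470532647888 0.35094957339914223
front yaw -10.865744933503635 0.1447506117169013
[0.48436308 0.30573613 0.042     ] [0.45707638 0.16358067 0.042     ] [0.83020819 0.23046141 0.042     ] [0.80084869 0.09296763 0.042     ]
[   0   63   43  140 1916] ((750.5081176757812, 497.6805419921875), (304.06787109375, 90.32067108154297), 13.829669952392578)
[  85   94  109  174 6003] ((640.8546142578125, 189.11695861816406), (177.6581573486328, 361.2895812988281), 78.15946960449219)
[ 260  101  115  173 5867] ((636.2769775390625, -197.54551696777344), (360.2201232910156, 207.95152282714844), 11.774358749389648)
[ 420  328   53   55 1666] ((268.0405578613281, -455.37188720703125), (109.31761932373047, 110.21491241455078), 60.813045501708984)
g 195 [0.61885956 0.18943457 0.15550347] [0.64630047 0.21645915 0.17121183] [0.6326 0.2029 0.1634] ((632.8425903320312, 203.29071044921875), (25.550273895263672, 25.94660758972168), 79.48493194580078)
k 123 [0.55659389 0.08085832 0.09019184] [0.57950348 0.10416783 0.10937972] [0.568  0.0925 0.0998] ((568.6375122070312, 92.94636535644531), (21.98151206970215, 22.288272857666016), 78.5117416381836)
rim 1029 [0.69312368 0.13476788 0.12827065] [0.78721632 0.22813648 0.13998598] [0.7402 0.1815 0.1341] ((739.8502807617188, 180.66510009765625), (91.2715072631836, 92.9280014038086), 16.25617790222168)
```

View pics/topcrop.png

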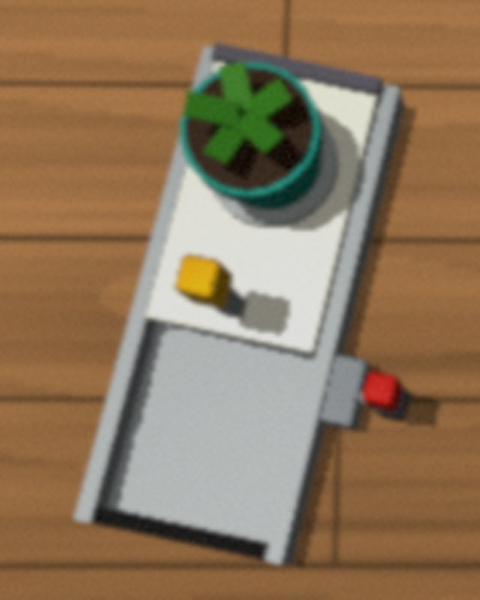

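Track yaw is about -11.8°, so the pull direction is (-0.979, +0.205) and catch-out is (-0.205, -0.979). The jaws need about +8.4° of turn. The grip is at (0.633, 0.203), so I'm moving above it.

```bash
python3 -m crank '[[[0.028,-0.026,0,2],[0.056,-0.052,0,4],[0.084,-0.078,0,6],[0.112,-0.104,0,8.4],[0.14,-0.13,0,8.4]]]' 1 30
python3 -m crank '[[[0.028,-0.026,0,0],[0.056,-0.052,0,0],[0.084,-0.078,0,0],[0.112,-0.104,0,0],[0.14,-0.13,0,0]]]'
python3 -m crank '[[[0.028,-0.025,0,0],[0.056,-0.05,0,0],[0.084,-0.075,0,0],[0.112,-0.1,0,0],[0.136,-0.122,0,0]]]'
python3 -m crank '[[[0,0,0,0],[0,0,0,0]]]'
python3 - <<'E'
from h import *
o=get_obs(); print(o['tool_pos'],R.from_rotvec(o['tool_rot']).as_matrix().round(3),o['contact_force'])
m,im,d=grab('wrist','w1'); P=world(m,d)
hsv=cv2.cvtColor(im,cv2.COLOR_RGB2HSV);k=cv2.inRange(hsv,(20,120,80),(35,255,255))>0
Q=P[k];Q=Q[(Q[:,2]>.155)&(Q[:,2]<.18)];print(len(Q),(Q.min(0)+Q.max(0))/2,cv2.minAreaRect(Q[:,:2].astype(np.float32)*1000))
E
```

```text
t: 0.52
tool_pos: [0.3572, 0.4548, 0.2308]
tool_rot: [0.161, 1.565, -0.162]
contact_force: [0.2, -0.1, -0.0]
opening: 0.0855
t: 0.93
tool_pos: [0.4974, 0.3246, 0.2308]
tool_rot: [0.162, 1.565, -0.163]
contact_force: [0.1, 1.3, -0.1]
opening: 0.0854
t: 1.35
tool_pos: [0.6338, 0.2022, 0.2305]
tool_rot: [0.163, 1.565, -0.164]
contact_force: [-0.3, 0.5, 0.1]
opening: 0.0847
t: 1.52
tool_pos: [0.6331, 0.2028, 0.2302]
tool_rot: [0.165, 1.566, -0.165]
contact_force: [-0.7, 1.6, 0.3]
opening: 0.0854
[0.63305794 0.20284158 0.23023767] [[-0.002  0.208  0.978]
 [-0.     0.978 -0.208]
 [-1.    -0.    -0.002]] [-0.71144178  1.59455142  0.26984404]
1136 [0.63333735 0.20536263 0.1619916 ] ((633.5028686523438, 205.46453857421875), (24.052902221679688, 25.04409408569336), 78.42485046386719)
```

View pics/w1.png

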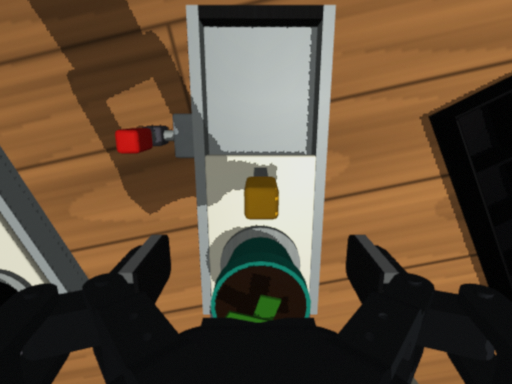

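The wrist view shows the jaws square to the track and the grip at (262,198), roughly 2 mm to the left of the TCP. Nothing is in the way of descending.

```bash
python3 -m crank '[[[0,0.001,-0.025,0],[0,0.001,-0.05,0],[0,0.001,-0.075,0],[0,0.001,-0.095,0],[0,0.001,-0.103,0]]]'
python3 -m crank '[[[0,0,0,0],[0,0,0,0],[0,0,0,0],[0,0,0,0],[0,0,0,0]]]' 0 30
python3 -m crank '[[[0,0,0,0],[0,0,0,0],[0,0,0,0],[0,0,0,0],[0,0,0,0]]]'
python3 - <<'E'
from h import *
o=get_obs(); print(o['tool_pos'],o['contact_force'],o['opening'])
grab('wrist','w2')
E
```

```text
t: 1.98
tool_pos: [0.629, 0.2063, 0.124]
tool_rot: [0.16, 1.571, -0.163]
contact_force: [0.1, -0.9, -0.7]
opening: 0.0854
t: 2.4
tool_pos: [0.6334, 0.2052, 0.1304]
tool_rot: [0.162, 1.562, -0.163]
contact_force: [-7.8, -23.1, 22.4]
opening: 0.0259
t: 2.82
tool_pos: [0.6334, 0.2051, 0.1305]
tool_rot: [0.163, 1.562, -0.163]
contact_force: [-3.1, -1.6, 5.6]
opening: 0.0259
[0.63342514 0.20512246 0.13047856] [-3.08416252 -1.64218171  5.55096909] 0.025930231783312257
```

View pics/w2.png

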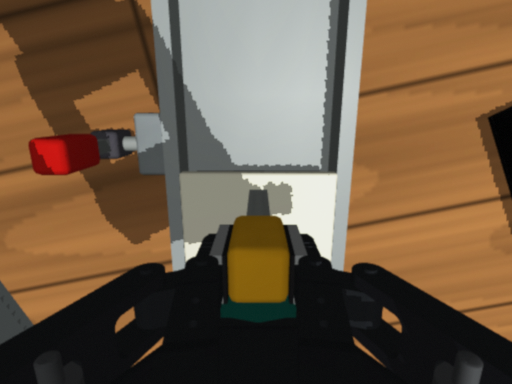

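The pads are on the yellow grip (262,260) at 26 mm opening. Now a gentle pull of up to 8 mm.

```bash
python3 -m crank '[[[-0.001,0.0002,0,0],[-0.002,0.0004,0,0],[-0.003,0.0006,0,0],[-0.004,0.0008,0,0],[-0.005,0.001,0,0]]]'
python3 -m crank '[[[-0.001,0.0002,0,0],[-0.002,0.0004,0,0],[-0.003,0.0006,0,0],[-0.003,0.0006,0,0],[-0.003,0.0006,0,0]]]'
```

```text
t: 3.28
tool_pos: [0.6294, 0.206, 0.1305]
tool_rot: [0.163, 1.56, -0.162]
contact_force: [6.0, -2.3, 3.8]
opening: 0.0259
t: 3.7
tool_pos: [0.6289, 0.2061, 0.1305]
tool_rot: [0.164, 1.553, -0.162]
contact_force: [13.0, -2.3, 1.2]
opening: 0.0255
```

It stopped at about 4.5 mm while the force climbed to 13 N, so the catch is holding it. I'll push it back to parked, release and rise.

```bash
python3 -m crank '[[[0.003,-0.0006,0,0],[0.006,-0.0012,0,0],[0.008,-0.0016,0,0],[0.01,-0.002,0,0],[0.01,-0.002,0,0]]]'
python3 -m crank '[[[-0.001,0.0002,0,0],[-0.002,0.0004,0,0],[-0.002,0.0004,0,0]]]'
python3 -m crank '[[[0,0,0,0],[0,0,0,0],[0,0,0,0],[0,0,0,0],[0,0,0,0]]]' 1
python3 -m crank '[[[0,0,0.02,0],[0,0,0.04,0],[0,0,0.06,0],[0,0,0.08,0],[0,0,0.104,0]]]'
python3 -m crank '[[[0,0,0,0],[0,0,0,0]]]'
python3 - <<'E'
from h import *
o=get_obs(); print(o['tool_pos'],R.from_rotvec(o['tool_rot']).as_matrix().round(3),o['contact_force'])
m,im,d=grab('wrist','w3'); P=world(m,d)
hsv=cv2.cvtColor(im,cv2.COLOR_RGB2HSV)
for lo,hi,a,b in(((20,120,80),(35,255,255),.155,.18),((0,150,70),(8,255,255),.095,.12)):
    k=cv2.inRange(hsv,lo,hi)>0
    Q=P[k];Q=Q[(Q[:,2]>a)&(Q[:,2]<b)];print(len(Q),(Q.min(0)+Q.max(0))/2,cv2.minAreaRect(Q[:,:2].astype(np.float32)*1000))
E
```

```text
t: 4.12
tool_pos: [0.6333, 0.2052, 0.1304]
tool_rot: [0.163, 1.568, -0.163]
contact_force: [-10.7, -2.4, 11.8]
opening: 0.0257
t: 4.37
tool_pos: [0.6334, 0.2051, 0.1304]
tool_rot: [0.163, 1.562, -0.163]
contact_force: [-0.4, -1.5, 7.6]
opening: 0.0258
t: 4.78
tool_pos: [0.6321, 0.2053, 0.1276]
tool_rot: [0.162, 1.566, -0.163]
contact_force: [-0.3, 0.0, -0.1]
opening: 0.0841
t: 5.2
tool_pos: [0.6318, 0.2052, 0.2319]
tool_rot: [0.162, 1.567, -0.163]
contact_force: [0.3, 0.5, -1.1]
opening: 0.0854
t: 5.37
tool_pos: [0.6335, 0.2056, 0.2343]
tool_rot: [0.163, 1.561, -0.162]
contact_force: [1.3, -0.4, -1.0]
opening: 0.0854
[0.63345533 0.20556288 0.23429555] [[ 0.004  0.206  0.979]
 [ 0.001  0.979 -0.206]
 [-1.     0.002  0.003]] [ 1.29376192 -0.43585811 -1.044124  ]
1108 [0.6332963  0.20538136 0.16193478] ((633.4454956054688, 205.37127685546875), (24.44612693786621, 25.19605827331543), 77.77928161621094)
609 [0.56967942 0.09442803 0.10101553] ((569.5782470703125, 94.39925384521484), (21.900211334228516, 21.940006256103516), 78.9699478149414)
```

View pics/w3.png

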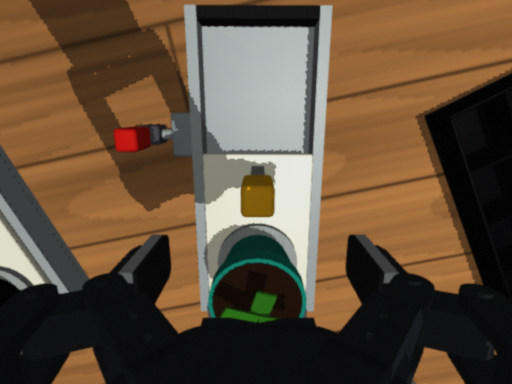

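The carriage is parked and the knob is at (0.5695, 0.0944). The bracket is on its track side, so I'll grip it with the jaws along the track, turned 90°. First I'll check q6's sign and room.

```bash
python3 -c "
from station import *
print(get_obs()['q'].round(3))"
python3 -m crank '[[[-0.016,-0.028,0,7],[-0.032,-0.056,0,14],[-0.048,-0.084,0,21],[-0.064,-0.111,0,28],[-0.064,-0.111,0,35]]]'
python3 -c "
from station import *
print(get_obs()['q'].round(3))"
```

```text
[ 0.202  0.145  1.513  0.     1.484 -1.162]
t: 5.83
tool_pos: [0.5654, 0.0908, 0.2294]
tool_rot: [-0.32, 1.553, 0.318]
contact_force: [0.6, 0.5, -0.1]
opening: 0.0854
[ 0.03  -0.066  1.735 -0.002  1.479 -1.947]
```

```bash
python3 -m crank '[[[0,0,0,7],[0,0,0,14],[0,0,0,21],[0,0,0,28],[0,0,0,35]]]'
python3 -m crank '[[[0,0,0,7],[0,0,0,14],[0,0,0,20],[0,0,0,20],[0,0,0,20]]]'
python3 - <<'E'
from h import *
o=get_obs(); print(o['q'].round(3),o['tool_pos'],R.from_rotvec(o['tool_rot']).as_matrix().round(3),o['contact_force'])
m,im,d=grab('wrist','w4'); P=world(m,d)
hsv=cv2.cvtColor(im,cv2.COLOR_RGB2HSV)
for lo,hi,a,b in(((0,150,70),(8,255,255),.095,.12),):
    k=cv2.inRange(hsv,lo,hi)>0
    Q=P[k];Q=Q[(Q[:,2]>a)&(Q[:,2]<b)];print(len(Q),(Q.min(0)+Q.max(0))/2,cv2.minAreaRect(Q[:,:2].astype(np.float32)*1000))
E
```

```text
t: 6.25
tool_pos: [0.5674, 0.0942, 0.2296]
tool_rot: [-0.794, 1.424, 0.797]
contact_force: [-0.1, 0.2, 0.1]
opening: 0.0856
t: 6.67
tool_pos: [0.5677, 0.0943, 0.2303]
tool_rot: [-1.052, 1.304, 1.055]
contact_force: [0.7, -0.9, 0.2]
opening: 0.0858
[ 0.035 -0.062  1.729  0.     1.478 -2.897] [0.56769282 0.09427379 0.23034254] [[-0.003 -0.978  0.208]
 [-0.     0.208  0.978]
 [-1.     0.003 -0.001]] [ 0.65502265 -0.93899486  0.21062454]
517 [0.56985791 0.09339431 0.10102024] ((569.98291015625, 93.49085235595703), (22.14588737487793, 21.041810989379883), 77.87734985351562)
```

View pics/w4.png

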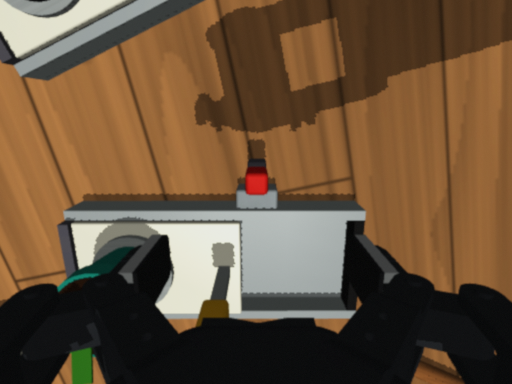

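The knob is centred at (257,183) between the jaws, within about 2 mm. Descending.

```bash
python3 -m crank '[[[0.001,0,-0.033,0],[0.001,0,-0.066,0],[0.001,0,-0.099,0],[0.001,0,-0.132,0],[0.001,0,-0.15,0]]]'
python3 -m crank '[[[0,0,-0.006,0],[0,0,-0.011,0],[0,0,-0.011,0]]]'
python3 -m crank '[[[0,0,0,0],[0,0,0,0],[0,0,0,0],[0,0,0,0],[0,0,0,0]]]' 0 30
python3 -m crank '[[[0,0,0,0],[0,0,0,0],[0,0,0,0]]]'
```

```text
t: 7.13
tool_pos: [0.5665, 0.0941, 0.0772]
tool_rot: [-1.051, 1.307, 1.058]
contact_force: [-1.3, 0.2, -1.2]
opening: 0.0859
t: 7.38
tool_pos: [0.5695, 0.0943, 0.0711]
tool_rot: [-1.054, 1.301, 1.055]
contact_force: [-0.5, 0.2, 0.1]
opening: 0.085
t: 7.8
tool_pos: [0.57, 0.0943, 0.0722]
tool_rot: [-1.056, 1.299, 1.054]
contact_force: [0.3, 0.3, -0.3]
opening: 0.0257
t: 8.05
tool_pos: [0.5692, 0.0945, 0.0722]
tool_rot: [-1.054, 1.301, 1.056]
contact_force: [-4.5, 1.0, 6.3]
opening: 0.0218
```

Knob gripped at 22 mm opening. Sliding it out 30 mm along (-0.205, -0.979).

```bash
python3 -m crank '[[[-0.001,-0.005,0,0],[-0.002,-0.01,0,0],[-0.003,-0.015,0,0],[-0.004,-0.02,0,0],[-0.005,-0.025,0,0]]]'
python3 -m crank '[[[-0.001,-0.003,0,0],[-0.0012,-0.006,0,0],[-0.0014,-0.008,0,0],[-0.0014,-0.008,0,0],[-0.0014,-0.008,0,0]]]'
```

```text
t: 8.47
tool_pos: [0.564, 0.0701, 0.0722]
tool_rot: [-1.053, 1.3, 1.057]
contact_force: [-5.3, 3.2, 7.2]
opening: 0.0217
t: 8.88
tool_pos: [0.5633, 0.067, 0.0722]
tool_rot: [-1.046, 1.292, 1.06]
contact_force: [-2.2, 19.6, 2.8]
opening: 0.0215
```

It went about 28 mm and hit the end stop at 20 N. I'll relax, release, rise and turn back.

```bash
python3 -m crank '[[[0.0006,0.003,0,0],[0.001,0.0045,0,0],[0.001,0.0045,0,0]]]'
python3 -m crank '[[[0,0,0,0],[0,0,0,0],[0,0,0,0],[0,0,0,0],[0,0,0,0]]]' 1
python3 -m crank '[[[0,0,0.03,0],[0,0,0.065,0],[0,0,0.1,0],[0,0,0.135,0],[0,0,0.163,0]]]'
python3 - <<'E'
from h import *
m,im,d=grab('wrist','w5'); P=world(m,d)
hsv=cv2.cvtColor(im,cv2.COLOR_RGB2HSV)
k=cv2.inRange(hsv,(0,150,70),(8,255,255))>0
Q=P[k];Q=Q[(Q[:,2]>.095)&(Q[:,2]<.12)];print(len(Q),(Q.min(0)+Q.max(0))/2)
E
```

```text
t: 9.13
tool_pos: [0.5633, 0.0672, 0.0722]
tool_rot: [-1.053, 1.301, 1.058]
contact_force: [-7.3, 3.5, 7.0]
opening: 0.0212
t: 9.55
tool_pos: [0.5642, 0.0656, 0.0712]
tool_rot: [-1.055, 1.3, 1.055]
contact_force: [-0.2, -0.6, 0.2]
opening: 0.0806
t: 9.97
tool_pos: [0.5647, 0.0656, 0.2375]
tool_rot: [-1.056, 1.298, 1.053]
contact_force: [0.9, 0.3, 0.6]
opening: 0.0857
478 [0.56394117 0.0656478  0.10125939]
```

View pics/w5.png

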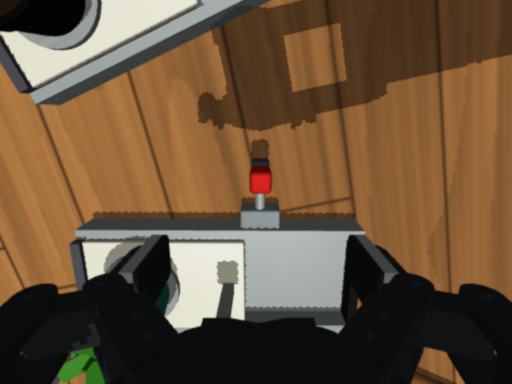

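The knob, at (260,180), now stands out from its bracket with the rod exposed, at (0.564, 0.066). Going back to the grip.

```bash
python3 -m crank '[[[0.014,0.028,0,-7],[0.028,0.056,0,-14],[0.042,0.084,0,-21],[0.056,0.112,0,-28],[0.069,0.14,0,-35]]]'
python3 -m crank '[[[0,0,0,-7],[0,0,0,-14],[0,0,0,-21],[0,0,0,-28],[0,0,0,-35]]]'
python3 -m crank '[[[0,0,0,-7],[0,0,0,-14],[0,0,0,-20],[0,0,0,-20],[0,0,0,-20]]]'
python3 - <<'E'
from h import *
o=get_obs(); print(o['tool_pos'],R.from_rotvec(o['tool_rot']).as_matrix().round(3),o['contact_force'])
m,im,d=grab('wrist','w6'); P=world(m,d)
hsv=cv2.cvtColor(im,cv2.COLOR_RGB2HSV)
for lo,hi,a,b in(((20,120,80),(35,255,255),.155,.18),((0,150,70),(8,255,255),.095,.12)):
    k=cv2.inRange(hsv,lo,hi)>0
    Q=P[k];Q=Q[(Q[:,2]>a)&(Q[:,2]<b)];print(len(Q),(Q.min(0)+Q.max(0))/2,cv2.minAreaRect(Q[:,:2].astype(np.float32)*1000))
E
```

```text
t: 10.43
tool_pos: [0.6337, 0.2069, 0.2338]
tool_rot: [-0.584, 1.491, 0.584]
contact_force: [-0.2, 0.2, 0.4]
opening: 0.0857
t: 10.85
tool_pos: [0.6331, 0.2058, 0.2336]
tool_rot: [-0.107, 1.569, 0.107]
contact_force: [0.1, -0.0, 0.2]
opening: 0.0858
t: 11.27
tool_pos: [0.6331, 0.2056, 0.2339]
tool_rot: [0.161, 1.565, -0.161]
contact_force: [-0.3, 0.7, 0.2]
opening: 0.0854
[0.63311381 0.2056264  0.23387684] [[-0.     0.203  0.979]
 [-0.     0.979 -0.203]
 [-1.    -0.    -0.   ]] [-0.30122796  0.66057993  0.20688134]
1109 [0.6332707  0.20548467 0.16220221] ((633.48876953125, 205.56021118164062), (24.875110626220703, 25.304141998291016), 77.43871307373047)
601 [0.56419524 0.06756546 0.10112   ] ((563.9229125976562, 67.69513702392578), (21.18238067626953, 21.75162124633789), 78.40010833740234)
```

The TCP is right over the grip and the carriage is still parked. I'll descend, grip and pull gently.

```bash
python3 -m crank '[[[0,0,-0.025,0],[0,0,-0.05,0],[0,0,-0.075,0],[0,0,-0.095,0],[0,0,-0.106,0]]]'
python3 -m crank '[[[0,0,0,0],[0,0,0,0],[0,0,0,0],[0,0,0,0],[0,0,0,0]]]' 0 30
python3 -m crank '[[[0,0,0,0],[0,0,0,0],[0,0,0,0]]]'
python3 -m crank '[[[-0.002,0.0004,0,0],[-0.004,0.0008,0,0],[-0.006,0.0012,0,0],[-0.008,0.0016,0,0],[-0.01,0.002,0,0]]]'
```

```text
t: 11.73
tool_pos: [0.6314, 0.2054, 0.1246]
tool_rot: [0.16, 1.569, -0.163]
contact_force: [-0.8, 0.0, -0.3]
opening: 0.0856
t: 12.15
tool_pos: [0.6341, 0.2051, 0.1306]
tool_rot: [0.161, 1.562, -0.164]
contact_force: [-10.0, -29.0, 19.5]
opening: 0.0259
t: 12.4
tool_pos: [0.6341, 0.205, 0.1307]
tool_rot: [0.162, 1.562, -0.164]
contact_force: [-1.6, -5.0, 5.5]
opening: 0.0253
t: 12.82
tool_pos: [0.6247, 0.207, 0.1306]
tool_rot: [0.162, 1.56, -0.163]
contact_force: [1.5, -4.4, 4.6]
opening: 0.0256
```

It moved 9.6 mm with only a couple of newtons, so the carriage is free. Pulling on at about 0.1 m/s.

```bash
python3 -m crank '[[[-0.008,0.0016,0,0],[-0.016,0.0033,0,0],[-0.024,0.005,0,0],[-0.032,0.0067,0,0],[-0.04,0.0084,0,0]]]'
python3 -m crank '[[[-0.008,0.0016,0,0],[-0.016,0.0033,0,0],[-0.024,0.005,0,0],[-0.032,0.0067,0,0],[-0.04,0.0084,0,0]]]'
python3 -m crank '[[[-0.008,0.0016,0,0],[-0.016,0.0033,0,0],[-0.024,0.005,0,0],[-0.03,0.0063,0,0],[-0.034,0.0071,0,0]]]'
```

```text
t: 13.23
tool_pos: [0.5846, 0.2156, 0.1306]
tool_rot: [0.163, 1.56, -0.163]
contact_force: [2.1, -4.6, 5.4]
opening: 0.0254
t: 13.65
tool_pos: [0.5445, 0.2241, 0.1306]
tool_rot: [0.163, 1.56, -0.163]
contact_force: [1.3, -4.0, 7.1]
opening: 0.0256
t: 14.07
tool_pos: [0.5103, 0.2314, 0.1306]
tool_rot: [0.162, 1.56, -0.163]
contact_force: [2.0, -3.8, 6.5]
opening: 0.0254
```

Travel is about 126 mm. The last stretch goes slowly, to the buffer.

```bash
python3 -m crank '[[[-0.003,0.0006,0,0],[-0.006,0.0012,0,0],[-0.009,0.0019,0,0],[-0.011,0.0023,0,0],[-0.013,0.0027,0,0]]]'
python3 -m crank '[[[-0.001,0.0002,0,0],[-0.002,0.0004,0,0],[-0.003,0.0006,0,0],[-0.003,0.0006,0,0]]]'
```

```text
t: 14.48
tool_pos: [0.4977, 0.2341, 0.1306]
tool_rot: [0.163, 1.56, -0.163]
contact_force: [0.8, -3.8, 5.9]
opening: 0.0258
t: 14.82
tool_pos: [0.4973, 0.2342, 0.1306]
tool_rot: [0.163, 1.553, -0.163]
contact_force: [12.3, -4.3, -0.2]
opening: 0.0257
```

It stopped against the buffer after 0.140 m, with force at 12 N. I'll relax, release, rise and check.

```bash
python3 -m crank '[[[0.0015,-0.0003,0,0],[0.003,-0.0006,0,0],[0.003,-0.0006,0,0]]]'
python3 -m crank '[[[0,0,0,0],[0,0,0,0],[0,0,0,0],[0,0,0,0],[0,0,0,0]]]' 1
python3 -m crank '[[[0,0,0.02,0],[0,0,0.045,0],[0,0,0.075,0],[0,0,0.105,0],[0,0,0.13,0]]]'
python3 -m crank '[[[0,0,0,0],[0,0,0,0],[0,0,0,0],[0,0,0,0],[0,0,0,0]]]'
python3 - <<'E'
from h import *
o=get_obs(); print(o['tool_pos'],o['contact_force'],o['opening'])
m,im,d=grab('wrist','w7'); P=world(m,d)
hsv=cv2.cvtColor(im,cv2.COLOR_RGB2HSV); k=cv2.inRange(hsv,(20,120,80),(35,255,255))>0
Q=P[k];Q=Q[(Q[:,2]>.155)&(Q[:,2]<.18)];c=(Q.min(0)+Q.max(0))/2;print(c,'travel',np.linalg.norm(c[:2]-[.6334,.2054]))
m,im,d=grab('top','top1'); P=world(m,d)
hsv=cv2.cvtColor(im,cv2.COLOR_RGB2HSV); k=cv2.inRange(hsv,(20,120,80),(35,255,255))>0
Q=P[k];Q=Q[(Q[:,1]>-.25)&(Q[:,1]<-.1)&(Q[:,2]>.155)];print('black',(Q.min(0)+Q.max(0))/2)
z=np.load('pics/top0.npz');P0=world(m,z['d']);k=cv2.inRange(cv2.cvtColor(z['im'],cv2.COLOR_RGB2HSV),(20,120,80),(35,255,255))>0
Q=P0[k];Q=Q[(Q[:,1]>-.25)&(Q[:,1]<-.1)&(Q[:,2]>.155)];print('black0',(Q.min(0)+Q.max(0))/2)
E
```

```text
t: 15.07
tool_pos: [0.4977, 0.2342, 0.1306]
tool_rot: [0.163, 1.561, -0.163]
contact_force: [-1.0, -4.3, 7.3]
opening: 0.0255
t: 15.48
tool_pos: [0.4957, 0.2345, 0.1278]
tool_rot: [0.162, 1.565, -0.162]
contact_force: [0.5, -0.7, 1.1]
opening: 0.0837
t: 15.9
tool_pos: [0.4962, 0.2346, 0.2604]
tool_rot: [0.163, 1.564, -0.162]
contact_force: [0.1, -0.6, 0.3]
opening: 0.0856
t: 16.32
tool_pos: [0.4952, 0.2341, 0.2561]
tool_rot: [0.162, 1.568, -0.164]
contact_force: [-0.1, -0.1, -0.5]
opening: 0.0854
[0.49524918 0.2341292  0.25613806] [-0.05608491 -0.13054549 -0.46561961] 0.08544798865069941
[0.497105   0.23459166 0.16202671] travel 0.1393860793851796
black [ 0.61916863 -0.16990088  0.16339992]
black0 [ 0.61893505 -0.16991714  0.16320977]
```

View pics/w7.png

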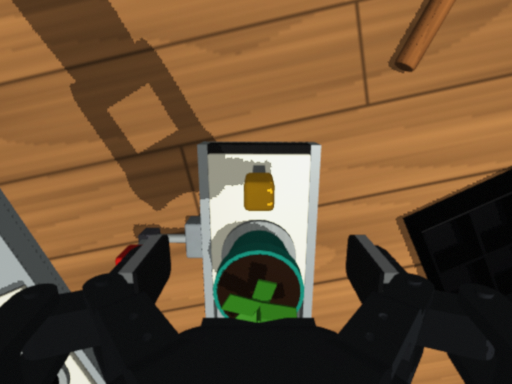

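The picture shows the carriage's front edge against the dark front buffer at (260,150), the grip free at (259,190), and the gripper clear of everything. The measured travel is 0.139 m and the black carriage hasn't moved. Handing in.

```bash
python3 -c "
from station import *
print(finish_job())"
```

```text
the job is handed in; nothing more can be done
None
```

The teal pot's carriage is home against the front buffer and let go, and I handed the job in at about 16 s of the 56 s allowed.

- **First pull:** the carriage stopped after about 4.5 mm with 13 N on the wrist, so the catch was holding it. I pushed it back to parked and slid the catch about 28 mm out to its end stop.
- **Second pull:** it came freely with 1–2 N along the track, at about 0.1 m/s and slower near the end. It stopped at 0.140 m, with the force rising to 12 N. I then let go and raised the gripper clear.
- **Last checks:** the camera put the carriage's travel at 0.139 m, and the picture shows it against the buffer. The black pot's grip is within 0.3 mm of where it began. The force reading on the gripper is near zero.

None of the checks failed or disagreed. The highest wrist force I saw at the end of a call was about 36 N, while the gripper was closing on the grip.

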